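# Unhook a controller module from its test carrier

## Robot

A 6-joint arm with a two-finger parallel gripper is mounted at the origin on the work surface. World frame = base frame: x ahead of the robot, y to its left, z up, the work surface at z = 0. Lengths are in m, angles in rad, forces in N, time in s.
With the tool pointing down it reaches from about 0.3 to 1 m from the base axis. Payload 5.1 kg.
Tool frame: the origin (TCP) lies on the centre line of the jaws, within the pads' length; the fingertips stand 17 mm ahead of it and the grasp point (between the pads) lies 2 mm behind it; y points along the fingers, x is the direction in which the jaws open and shut, and the axes are right-handed (so a half turn about y gives the same grasp; the last joint's range is limited). The gripper opens to 95 mm and grips with 3 to 60 N. Pads are 20 mm wide; open, the fingers measure 119 mm over their backs; the gripper's body (75 mm by 180 mm) begins 59 mm behind the grasp point.
Start: joints at [-1.254, 0.124, 1.65, -0, 1.367, -0.083], TCP at [0.253, -0.599, 0.232] pointing down, gripper open.
Joint ranges: [-2.61, 2.61], [-1.02, 2.33], [0.03, 2.71], [-1.35, 4.49], [0.32, 2.68], [-2.91, 2.91]. Speed limits (rad/s): [2.57, 2.57, 3.14, 3.14, 3.14, 3.14].

## Interface

Orientations are given as a rotation vector (axis times angle).
In Python, from rig import ctrl gives the robot as it stands. The module is installed in compiled form; this text tells all that it offers.
- The arm moves only by the tool play_rows, never from a script. Its argument "increments" is a list of rows, each a list of 5 numbers: the shift along the tool's x, y, z in m, then the turn about the tool's y in degrees, then the opening, from -1 (shut) to 1 (fully open). A call has 1 to 20 rows; each row shifts and turns the commanded pose from where the row before left it, along the tool's axes as they then stand; what a row does not reach is not made up. A row lasts 1/8 s, in which the tool goes at most 62.5 mm and 10.7 degrees, less where a joint would pass 70% of its speed; a pose out of reach is approached as far as the arm can. A call is refused whole if a number of a shift passes 0.0625 or a number of a turn 10.7, either way. A call with a gripper value outside its range is refused whole. The fingers move at their own pace and stop on an object; "squeeze" is the grip in N (left out, the last holds). Time passes only in rows, so rows that do not move let the fingers close. It gives the time, the measured TCP pose, the force and the opening at its end, in the units of the state.
- ctrl.state(): the state, without advancing time (a new reading comes with each control period).
- ctrl.grab_frame(name): name is "side" or "top"; returns the picture (384x512x3 uint8, red, green, blue); there is no depth.
- ctrl.calibration(name): a dict with "fov_y" (degrees; the focal length in pixels is half the picture's height over the tangent of half this angle, whatever the lens; pixels are square), "cx", "cy" (the principal point, pixels), "rvec" (rotation vector, rad) and "tvec" (3), from world to camera coordinates, as OpenCV has them. Camera axes: x right, y down, z forward; pixel columns grow to the right and rows downward; lengths in m; the calibration is good to about 2 mm. A picture is of the moment at which its call begins. calibration takes no time and is no camera call.
- ctrl.hand_in(): hands the job in, once; it reports no verdict.
The state is a dict: "time": time; "joints": joint angles; "dq": joint speeds; "tau": joint torques, N m; "eef_pos": TCP position; "orientation": TCP orientation; "ft_force": force on the tool from outside, world axes, zero at the start; "ft_torque": the same for the moment, N m; "gripper_width": opening from 0.0 (shut) to 1.0 (fully open).
Only numpy, scipy, OpenCV 4.12 (cv2) and the standard library are available. Lean on these libraries where they do the work, as an engineer would, in place of code of your own. Each camera call takes 0.05 s, during which the arm holds its last target.

## Task

Take the tall controller module out of its carrier and lay it in the tray, base down: ease it back towards the carrier's overhanging end against the sprung buffer until its toe is out from under the retaining lip, tilt the toe end up over the lip, and only then draw it off. The clips are brittle plastic, so feel your way and never load the carrier's clips with more than about 12 N. Set the module down gently and leave the low module and everything else where it is.

Things in the scene. Friction and masses are not known exactly. Their poses are not given: they have to be found in the camera images.
- module: The tall white plastic controller module, held in the carrier (loose, 0.2 to 0.42 kg). Box 80 (x) x 38 (y) x 56 (z) mm with smooth flat sides, gripped across its 38 mm width from above. Origin: centre of the box's underside; x along its length towards the toe, z up. A toe and a tongue stick out at the bottom of its ends.
- toe (a point): Tip of the tall module's toe, underside: the toe is 24 mm wide, 6 mm high (z 0 to 6) and sticks out 25 mm from the +x end (tip at x = 65 mm of the module).
- tongue (a point): Tip of the tall module's tongue, underside: the tongue is 28 mm wide, 6 mm high and sticks out 34 mm from the -x end (tip at x = -74 mm of the module).
- low_module: A module of the same footprint, toe and tongue but only 36 mm high, in the carrier's other bay; it stays. Origin and axes as for the tall one.
- carrier: Fixed carrier: aluminium plate 220 (x) x 200 (y) x 8 mm with raised side edges, two bays along x at y = -55 and +55 mm (either may hold the tall module). Origin: centre of its underside. A module lies on the plate with the same axes, origin at x = 10, z = 8 mm, unpressed. On the plate is a grey clip frame of lips, overhangs and buffers; it sits up to 10 mm either way along x, unknown: these poses do not tell.
- lips (a point): Edge of the retaining lips' underside at the carrier's +x end, midway between bays, IF the frame is at mid position (true place up to 10 mm off along x). Each lip is 34 mm wide, 5 mm thick, underside 8 mm above the plate (2 mm above the toe), reaches 29 mm from here to +x and covers the toe by 12 mm (2 to 22 with the shift). A post under it ends the bay 23 mm beyond the edge.
- overhangs (a point): Edge of the overhangs' underside at the carrier's -x end, midway between bays, if the frame is at mid position. Each reaches 48 mm from here to -x over the tongue, underside 15 mm, top 20 mm above the plate, 34 mm wide inside. With the module pressed back, it can turn toe end up about the tongue's tip by up to 0.25 rad; from about 0.11 rad the toe passes over the lip.
- buffers (a point): Face of the black sprung buffers under the overhangs, midway between bays, if the frame is at mid position. Pushed along -x, the tongue's tip meets it after 11.2 mm (1.2 to 21.2 with the shift). It starts at 2 N, stiffens by 5 N per mm, 5 mm of travel. 0.8 mm after meeting it (6 N) the toe is just clear of the lip; at 2 mm the load is 12 N. Friction on the plate adds a few N unless the module is raised 1 mm.
- tray: Fixed black open tray 220 (x) x 180 (y) x 18 mm, walls and floor 4 mm thick; origin: centre of its underside. A relay stands in it near its (+x, +y) corner; the rest of it is empty.
- relay: Clear-cased relay 30 x 26 x 34 mm standing in the tray (loose); origin: centre of its underside.
- terminals: Block of grey terminals 44 x 36 x 30 mm, loose on the table; origin: centre of its underside.
- mug: White mug, 80 mm wide and 90 mm high; origin: centre of its underside.
- tape: Roll of black tape, 90 mm wide, 19 mm high, lying flat; origin: centre of its underside.
Not all that is in view belongs to the job. What is shaped like the module but black or purple is not meant.

How it is judged:
By the outcome, as a careful person would: the job done as asked, in the order asked, and still so for the second after the job is handed in, with the robot touching nothing.
It also fails if it takes over 70 s, if anything falls off the work surface, if the arm or the gripper's body presses on something with over 40 N, if the wrist force passes 120 N, or if a joint passes its speed limit or range.

## Working session

There is one attempt and no reset: what is moved stays moved. The work goes in short steps, Python scripts to look and compute and a tool call to move; the robot and the scene stay as the last step left them, time stands still between calls to the robot, and variables do not carry over. Pictures are saved under pics/ and viewed, and the job is handed in when it is done.

Besides the shell and the picture viewer there is one more tool, called after "Call:" in YAML: its name, and indented under it one key for each argument. play_rows: Moves the arm, as the interface text tells. Its arguments: {"type":"object","properties":{"increments":{"type":"array","items":{"type":"array","items":{"type":"number"}}},"squeeze":{"type":"number"}},"required":["increments"]}

```bash
ls; mkdir -p pics
cat > h.py <<'E'
import numpy as np, cv2
from rig import ctrl
def cam(n):
    c=ctrl.calibration(n); R=cv2.Rodrigues(np.array(c["rvec"],float))[0]; t=np.array(c["tvec"],float)
    f=192/np.tan(np.radians(c["fov_y"])/2); return f,c["cx"],c["cy"],R,t
def proj(n,p):
    f,cx,cy,R,t=cam(n); q=np.atleast_2d(p)@R.T+t; return np.c_[f*q[:,0]/q[:,2]+cx,f*q[:,1]/q[:,2]+cy]
def ray(n,u,v):
    f,cx,cy,R,t=cam(n); d=R.T@np.array([(u-cx)/f,(v-cy)/f,1]); return -R.T@t,d
def onz(n,u,v,z):
    o,d=ray(n,u,v); return o+d*(z-o[2])/d[2]
def tri(u1,u2):
    A=[];b=[]
    for n,u in (("side",u1),("top",u2)):
        o,d=ray(n,*u); d=d/np.linalg.norm(d); P=np.eye(3)-np.outer(d,d); A.append(P); b.append(P@o)
    x=np.linalg.lstsq(np.vstack(A),np.hstack(b),rcond=None)[0]
    return x
def save(n,name,scale=1.5):
    im=ctrl.grab_frame(n); cv2.imwrite(f"pics/{name}_raw.png",im[:,:,::-1]); cv2.imwrite(f"pics/{name}.png",cv2.resize(im[:,:,::-1],None,fx=scale,fy=scale,interpolation=cv2.INTER_CUBIC)); return im
def crop(name,x0,y0,x1,y1,s,out):
    im=cv2.imread(f"pics/{name}_raw.png")[y0:y1,x0:x1]; cv2.imwrite(f"pics/{out}.png",cv2.resize(im,None,fx=s,fy=s,interpolation=cv2.INTER_CUBIC))
E
python3 - <<'E'
from h import *
for n in("side","top"):
    save(n,n+"0"); c=ctrl.calibration(n); print(n,c, -cam(n)[3].T@cam(n)[4])
print(ctrl.state())
E
```

```text
pics
side {'fov_y': 44.53096456525448, 'cx': 256.5887319846042, 'cy': 189.214810152221, 'rvec': array([ 0.71218771, -2.57995472,  1.17978032]), 'tvec': array([0.40723376, 0.20699113, 1.0462769 ])} [0.01841974 0.77303896 0.8399116 ]
top {'fov_y': 45.044267919783096, 'cx': 257.677781981682, 'cy': 185.90359735598085, 'rvec': array([ 2.13454199, -2.15050323,  0.1374064 ]), 'tvec': array([0.00498672, 0.4778346 , 1.0893492 ])} [ 0.32025768 -0.01220437  1.14556472]
{'time': 0.1, 'joints': array([-1.25359524e+00,  1.24425603e-01,  1.65153286e+00, -1.95385488e-06,
        1.36752331e+00, -8.25779904e-02]), 'dq': array([ 0.00051312, -0.0030876 , -0.00534887,  0.0007346 , -0.00017036,
        0.00042573]), 'tau': array([ 7.29279054e-05, -4.18880224e+01, -3.61097074e+01,  7.75691215e-02,
        4.61506716e-02, -6.93700440e-05]), 'eef_pos': array([ 0.25280182, -0.59822225,  0.2305219 ]), 'orientation': array([-1.37101757,  0.91094002, -0.90849682]), 'ft_force': array([-0.18722126, -0.27861275,  0.66315161]), 'ft_torque': array([ 0.01084989, -0.04112756, -0.01332728]), 'gripper_width': 1.0025757402780193}
```

View pics/side0.png

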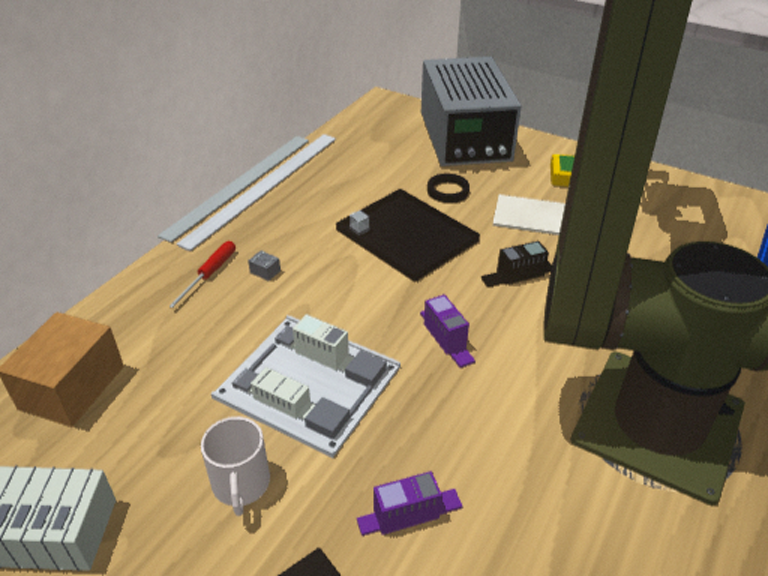

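View pics/top0.png

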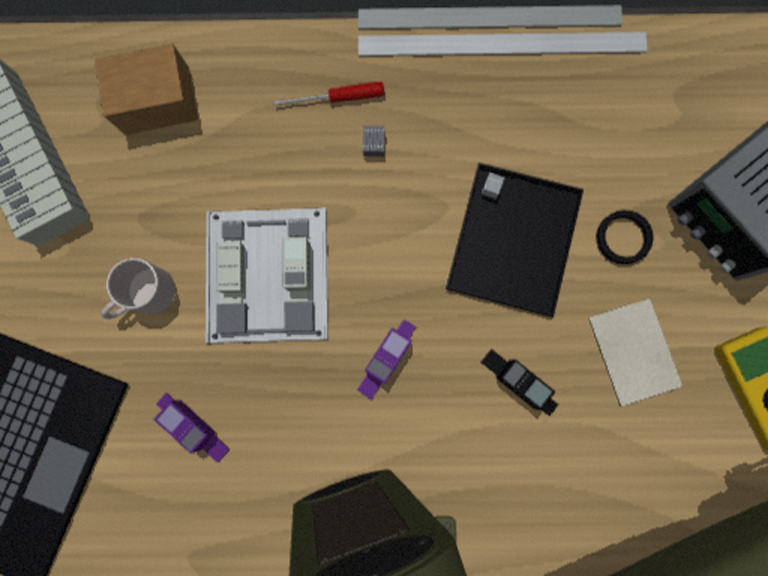

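Run:
```python
from h import *
s=ctrl.state();print(cv2.Rodrigues(s['orientation'])[0].round(4))
```

```text
[[ 3.892e-01 -6.000e-04  9.211e-01]
 [-9.211e-01  1.800e-03  3.892e-01]
 [-1.900e-03 -1.000e+00  2.000e-04]]
```

Run:
```python
from h import *
crop("side0",140,205,270,305,6,"s0c"); crop("top0",130,130,225,235,5.7,"t0c")
```

```text
(no output)
```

View pics/s0c.png

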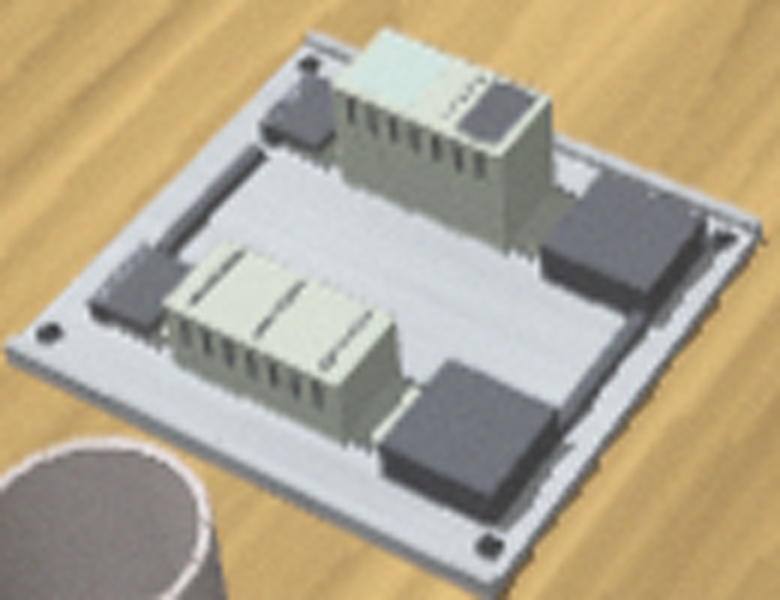

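View pics/t0c.png

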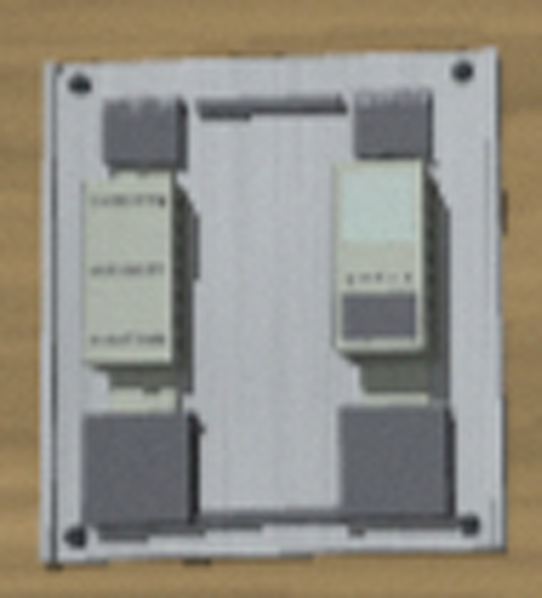

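Run:
```python
from h import *
S=lambda x,y:(x/6+140-.42,y/6+205-.42); T=lambda x,y:(x/5.7+130-.41,y/5.7+130-.41)
P={}
for n,s,t in [("++",(333,92),(340,160)),("+-",(388,28),(425,160)),("--",(552,97),(426,352)),("-+",(503,154),(335,348))]:
    p=tri(S(*s),T(*t)); P[n]=p; print("mod",n,p.round(4),"topplane",onz("top",*T(*t),.064).round(4),"side",onz("side",*S(*s),.064).round(4), proj("side",p)-S(*s))
print("carrier corners z8/12")
for n,s,t in [("++",(5,350),(45,62)),("+-",(310,35),(496,50)),("--",(762,230),(505,548)),("-+",(495,595),(42,562))]:
    print(n,onz("top",*T(*t),.010).round(4),onz("side",*S(*s),.010).round(4),tri(S(*s),T(*t)).round(4))
print("lip edge top z .021", onz("top",*T(145,167),.021), onz("top",*T(393,157),.021))
print("overh edge z .028", onz("top",*T(140,412),.028), onz("top",*T(395,405),.028),"back",onz("top",*T(140,522),.028), onz("top",*T(395,518),.028))
print("overh side: edge ends tall", onz("side",*S(541,247),.028),onz("side",*S(600,172),.028),"low",onz("side",*S(381,447),.028),onz("side",*S(455,360),.028))
print("lip side low: edge",onz("side",*S(153,295+0),.021),onz("side",*S(195,263),.021))
```

```text
mod ++ [0.5449 0.1652 0.0567] topplane [0.543  0.1638 0.064 ] side [0.5404 0.171  0.064 ] [[0.18187526 0.04301559]]
mod +- [0.5436 0.1287 0.0624] topplane [0.5426 0.1282 0.064 ] side [0.5432 0.1302 0.064 ] [[0.28045241 0.06520277]]
mod -- [0.4637 0.128  0.0633] topplane [0.4617 0.127  0.064 ] side [0.4655 0.1292 0.064 ] [[0.91157684 0.18092217]]
mod -+ [0.464  0.1649 0.0644] topplane [0.4636 0.1648 0.064 ] side [0.4647 0.1647 0.064 ] [[0.20110459 0.04173952]]
carrier corners z8/12
++ [0.5994 0.304  0.01  ] [0.6006 0.306  0.01  ] [0.6007 0.3049 0.0084]
+- [0.6029 0.1043 0.01  ] [0.6058 0.1062 0.01  ] [0.6047 0.1051 0.0092]
-- [0.3835 0.0991 0.01  ] [0.3841 0.1042 0.01  ] [0.3849 0.1001 0.0054]
-+ [0.3789 0.2987 0.01  ] [0.3786 0.3025 0.01  ] [0.3797 0.3    0.006 ]
lip edge top z .021 [0.54948951 0.25583077 0.021     ] [0.55292709 0.14774407 0.021     ]
overh edge z .028 [0.44154086 0.25367601 0.028     ] [0.44367752 0.14466259 0.028     ] back [0.39461016 0.25250617 0.028     ] [0.39550527 0.14411745 0.028     ]
overh side: edge ends tall [0.44506027 0.17042182 0.028     ] [0.44686729 0.1249166  0.028     ] low [0.44151228 0.28101386 0.028     ] [0.44159435 0.23395399 0.028     ]
lip side low: edge [0.56259377 0.26232379 0.021     ] [0.55907082 0.24115964 0.021     ]
```

Candidates (top-picture pixels): tall white module (197,175), low white (152,177), purple (258,239) and (127,285), black (346,254). The tall white one in the carrier's −y bay is the one: the crops show it taller, and its measured top is at z≈0.063, centre (0.503, 0.147), yaw ≈0.02. That agrees with the carrier pose. The lip appears to cover the toe by about 15 mm, so the buffer should be met after about 14 mm.

Call:
play_rows:
  increments:
    - [0,0,0,7.2,1]
    - [0,0,0,7.2,1]
    - [0,0,0,7.3,1]
    - [-0.0463,0,0.018,0,1]
    - [-0.0463,0,0.018,0,1]
    - [-0.0463,0,0.018,0,1]
    - [-0.0463,0,0.018,0,1]
    - [-0.0463,0,0.018,0,1]
    - [-0.0463,0.01,0.018,0,1]
    - [-0.0463,0.01,0.018,0,1]
    - [-0.0463,0.01,0.018,0,0.5]
    - [-0.0463,0.01,0.018,0,0.5]
    - [-0.0463,0.01,0.018,0,0.5]
    - [-0.0463,0.01,0.018,0,0.5]
    - [-0.0463,0.01,0.018,0,0.5]
    - [-0.0463,0.01,0.018,0,0.5]
    - [-0.0463,0,0.018,0,0.5]
    - [-0.0463,0,0.018,0,0.5]
    - [-0.0463,0,0.018,0,0.5]

```text
time: 2.48
eef_pos: [0.5253, 0.1496, 0.1512]
orientation: [-1.22, 1.194, -1.193]
ft_force: [0.8, -1.5, -0.2]
gripper_width: 0.746
```

Run:
```python
from h import *
s=ctrl.state();R=cv2.Rodrigues(s['orientation'])[0];p=s['eef_pos'];print(s['time'],p,R.round(4),s['ft_force'],s['gripper_width'],s['joints'])
print(R.T@(np.array([.5253,.1477,.100])-p), np.degrees(np.arctan2(R[1,0],R[0,0])))
save("side","s1");save("top","t1")
```

```text
2.475 [0.52534065 0.14958226 0.15122213] [[ 2.140e-02 -5.000e-04  9.998e-01]
 [-9.998e-01 -2.000e-04  2.140e-02]
 [ 2.000e-04 -1.000e+00 -5.000e-04]] [ 0.84140838 -1.4520742  -0.18851509] 0.7464183913048307 [ 1.79175929e-01 -4.02035067e-02  1.95883893e+00 -1.46763815e-04
  1.22353013e+00  1.72866825e+00]
[ 1.86937231e-03  5.12225925e-02 -5.29645820e-05] -88.77650258255849
```

View pics/s1.png

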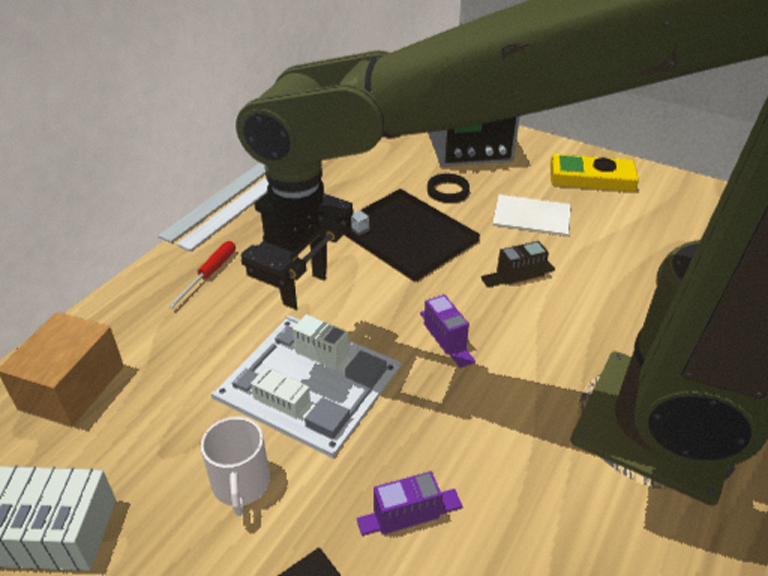

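View pics/t1.png

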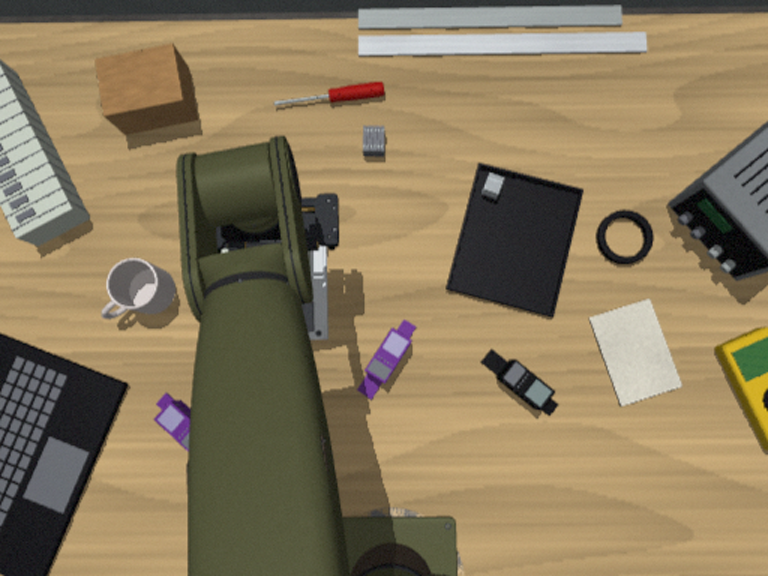

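The side picture shows the gripper above the tall module at about (310,330), jaws across it. Descending.

Call:
play_rows:
  increments:
    - [0.002,0.03,0,0,0.4]
    - [0,0.03,0,0,0.4]
    - [0,0.025,0,0,0.4]
    - [0,0.015,0,0,0.4]
    - [0,0.01,0,0,0.4]
    - [0,0.005,0,0,0.4]
    - [0,0,0,0,0.4]
    - [0,0,0,0,0.4]

```text
time: 3.58
eef_pos: [0.526, 0.1461, 0.0375]
orientation: [-1.218, 1.193, -1.194]
ft_force: [0.5, 0.3, 1.0]
gripper_width: 0.705
```

Run:
```python
from h import *
s=ctrl.state();print(s['eef_pos'],s['ft_force'])
save("side","s2"); crop("s2",140,150,290,300,5,"s2c")
```

```text
[0.52601253 0.14606867 0.03749278] [0.50958829 0.33792417 1.03445038]
```

View pics/s2c.png

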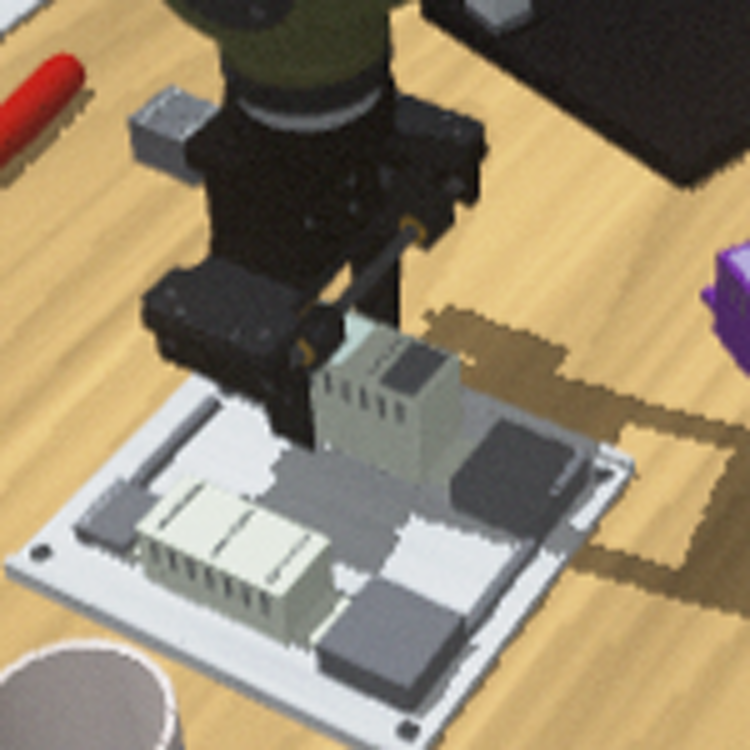

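The fingers straddle the module at the toe half, with no contact. Centring and closing lightly.

Call:
play_rows:
  increments:
    - [-0.0013,0.0005,0,0,0.2]
    - [0,0,0,0,0]
    - [0,0,0,0,-1]
    - [0,0,0,0,-1]
    - [0,0,0,0,-1]
    - [0,0,0,0,-1]
    - [0,0,0,0,-1]
    - [0,0,0,0,-1]
  squeeze: 10

```text
time: 4.62
eef_pos: [0.5254, 0.1474, 0.0362]
orientation: [-1.219, 1.194, -1.194]
ft_force: [0.5, 1.2, 0.4]
gripper_width: 0.401
```

Run:
```python
from h import *
s=ctrl.state();print(s['eef_pos'],s['ft_force'],s['ft_torque'],s['gripper_width']*95)
```

```text
[0.52537111 0.14737078 0.03621306] [0.51025033 1.15124422 0.43958417] [ 0.28654429 -0.04886607  0.00529661] 38.13204355542115
```

Gripped (38.1 mm). Raising 1 mm and reading the weight.

Call:
play_rows:
  increments:
    - [0,0,0,0,-1]
    - [0,0,0,0,-1]
    - [0,-0.0005,0,0,-1]
    - [0,-0.0005,0,0,-1]
    - [0,0,0,0,-1]
    - [0,0,0,0,-1]
  squeeze: 16

```text
time: 5.38
eef_pos: [0.5251, 0.1471, 0.0368]
orientation: [-1.22, 1.194, -1.194]
ft_force: [0.1, -0.8, -2.9]
gripper_width: 0.4
```

Call:
play_rows:
  increments:
    - [0,0,-0.0015,0,-1]
    - [0,0,-0.0015,0,-1]
    - [0,0,-0.0015,0,-1]
    - [0,0,-0.0015,0,-1]
    - [0,0,0,0,-1]
    - [0,0,0,0,-1]

```text
time: 6.12
eef_pos: [0.5194, 0.1472, 0.0372]
orientation: [-1.219, 1.194, -1.194]
ft_force: [0.1, -0.0, -3.2]
gripper_width: 0.401
```

Weight about 3.3 N, no drag. Continuing in small steps.

Call:
play_rows:
  increments:
    - [0,0,-0.001,0,-1]
    - [0,0,-0.001,0,-1]
    - [0,0,-0.001,0,-1]
    - [0,0,0,0,-1]
    - [0,0,0,0,-1]

```text
time: 6.75
eef_pos: [0.5163, 0.1471, 0.0372]
orientation: [-1.219, 1.194, -1.194]
ft_force: [0.0, 0.7, -2.7]
gripper_width: 0.399
```

Call:
play_rows:
  increments:
    - [0,0,-0.001,0,-1]
    - [0,0,-0.001,0,-1]
    - [0,0,0,0,-1]
    - [0,0,0,0,-1]

```text
time: 7.25
eef_pos: [0.5143, 0.147, 0.0372]
orientation: [-1.219, 1.194, -1.194]
ft_force: [-0.4, 0.9, -2.7]
gripper_width: 0.401
```

Call:
play_rows:
  increments:
    - [0,0,-0.0008,0,-1]
    - [0,0,0,0,-1]
    - [0,0,0,0,-1]

```text
time: 7.62
eef_pos: [0.5135, 0.147, 0.0371]
orientation: [-1.219, 1.194, -1.194]
ft_force: [-0.4, -0.4, -3.0]
gripper_width: 0.396
```

Call:
play_rows:
  increments:
    - [0,0,-0.0007,0,-1]
    - [0,0,0,0,-1]
    - [0,0,0,0,-1]

```text
time: 8.0
eef_pos: [0.5128, 0.147, 0.0372]
orientation: [-1.219, 1.194, -1.194]
ft_force: [0.3, -0.3, -3.2]
gripper_width: 0.399
```

Call:
play_rows:
  increments:
    - [0,0,-0.0007,0,-1]
    - [0,0,0,0,-1]
    - [0,0,0,0,-1]

```text
time: 8.38
eef_pos: [0.5124, 0.147, 0.0373]
orientation: [-1.219, 1.193, -1.194]
ft_force: [1.0, -0.1, -2.4]
gripper_width: 0.399
```

Call:
play_rows:
  increments:
    - [0,0,-0.0005,0,-1]
    - [0,0,0,0,-1]
    - [0,0,0,0,-1]

```text
time: 8.75
eef_pos: [0.5121, 0.147, 0.0374]
orientation: [-1.218, 1.193, -1.194]
ft_force: [2.0, 0.0, -2.8]
gripper_width: 0.4
```

Contact after about 13 mm, near the visual estimate of 14. The force is now building to the buffer's preload.

Call:
play_rows:
  increments:
    - [0,0,-0.0005,0,-1]
    - [0,0,0,0,-1]
    - [0,0,0,0,-1]

```text
time: 9.12
eef_pos: [0.5117, 0.1471, 0.0375]
orientation: [-1.218, 1.193, -1.194]
ft_force: [4.0, 1.3, -2.9]
gripper_width: 0.401
```

Call:
play_rows:
  increments:
    - [0,0,-0.0005,0,-1]
    - [0,0,0,0,-1]
    - [0,0,0,0,-1]

```text
time: 9.5
eef_pos: [0.5114, 0.1472, 0.0377]
orientation: [-1.217, 1.193, -1.194]
ft_force: [4.2, 0.9, -3.3]
gripper_width: 0.396
```

Call:
play_rows:
  increments:
    - [0,0,-0.0005,0,-1]
    - [0,0,0,0,-1]
    - [0,0,0,0,-1]

```text
time: 9.88
eef_pos: [0.5113, 0.1472, 0.0379]
orientation: [-1.216, 1.192, -1.195]
ft_force: [6.1, 1.4, -3.5]
gripper_width: 0.397
```

Call:
play_rows:
  increments:
    - [0,0,-0.0005,0,-1]
    - [0,0,0,0,-1]
    - [0,0,0,0,-1]

```text
time: 10.25
eef_pos: [0.5111, 0.1472, 0.038]
orientation: [-1.216, 1.192, -1.195]
ft_force: [5.8, 1.8, -2.6]
gripper_width: 0.401
```

Call:
play_rows:
  increments:
    - [0,0,-0.0005,0,-1]
    - [0,0,0,0,-1]
    - [0,0,0,0,-1]

```text
time: 10.62
eef_pos: [0.5109, 0.1473, 0.0382]
orientation: [-1.215, 1.191, -1.195]
ft_force: [7.6, 0.9, -3.5]
gripper_width: 0.403
```

Run:
```python
from h import *
save("side","s3"); crop("s3",140,150,290,300,5,"s3c")
for i in range(4):
    s=ctrl.state();print(s['eef_pos'],s['ft_force'],s['ft_torque']);ctrl.grab_frame("top") if i<3 else 0
print(cv2.Rodrigues(s['orientation'])[0].round(4))
```

```text
[0.51086772 0.1472944  0.03823582] [ 7.24650922  1.55207034 -3.09784044] [ 0.31907222 -1.31798739 -0.17026138]
[0.51085628 0.14729639 0.03820311] [ 6.21746394  1.37704368 -3.26957782] [ 0.3445717  -1.3882402  -0.06102003]
[0.51087739 0.14731391 0.03824263] [ 6.35299287  2.88069266 -2.99170462] [ 0.25099196 -1.4322473  -0.06061694]
[0.51087983 0.14731574 0.03824089] [ 7.04041273  1.73614974 -2.99384177] [ 0.32201442 -1.41424169 -0.11224361]
[[ 0.0207  0.0042  0.9998]
 [-0.9998  0.0011  0.0207]
 [-0.001  -1.      0.0043]]
```

View pics/s3c.png

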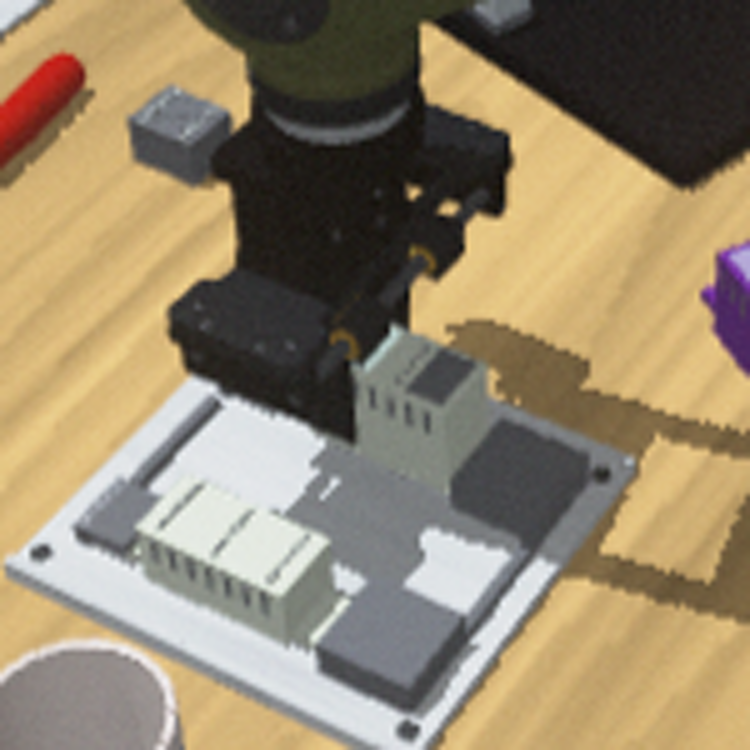

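The side picture shows the module backed up to the overhang at crop (470,440), still upright. Fx is about 7 N and there is no vertical load beyond its weight. A little more push for margin, then the tilt along the arc about the tongue tip.

Call:
play_rows:
  increments:
    - [0,0,-0.0007,0,-1]
    - [0,0,0,0,-1]
    - [0,0,0,0,-1]

```text
time: 11.2
eef_pos: [0.5106, 0.1473, 0.0385]
orientation: [-1.214, 1.191, -1.196]
ft_force: [7.0, 1.1, -2.5]
gripper_width: 0.398
```

Call:
play_rows:
  increments:
    - [0,-0.0012,-0.0004,0,-1]
    - [0,-0.0012,-0.0004,0,-1]
    - [0,0,0,0,-1]
    - [0,0,0,0,-1]

```text
time: 11.7
eef_pos: [0.5093, 0.1473, 0.0407]
orientation: [-1.215, 1.192, -1.195]
ft_force: [6.6, 1.6, -1.3]
gripper_width: 0.396
```

Run:
```python
from h import *
for i in range(4):
    s=ctrl.state();print(s['eef_pos'],s['ft_force'],s['ft_torque']);ctrl.grab_frame("top") if i<3 else 0
```

```text
[0.50926911 0.14733203 0.04070154] [ 6.63096827  1.58557816 -1.29920549] [ 0.3141328  -1.24933727 -0.11189852]
[0.50928367 0.147348   0.04073846] [ 7.12680521  0.47291663 -2.30282207] [ 0.32432662 -1.27993677 -0.12242997]
[0.50931336 0.14732034 0.04073587] [ 6.24429222  1.26304474 -1.2536561 ] [ 0.31841069 -1.27845894 -0.1519628 ]
[0.50929981 0.14731564 0.04072476] [ 6.78570785  2.04719713 -0.35994974] [ 0.31808145 -1.21554173 -0.13324008]
```

Fz is falling towards −1.3: the tongue is resting on the plate and the module is pivoting. Fx has dropped a little, so the next steps go slightly further back.

Call:
play_rows:
  increments:
    - [0,-0.0004,-0.0008,0,-1]
    - [0,-0.001,-0.0008,0,-1]
    - [0,-0.0012,-0.0005,0,-1]
    - [0,0,0,0,-1]
    - [0,0,0,0,-1]

```text
time: 12.48
eef_pos: [0.5074, 0.1473, 0.0434]
orientation: [-1.215, 1.191, -1.195]
ft_force: [7.0, 2.5, -2.1]
gripper_width: 0.401
```

Call:
play_rows:
  increments:
    - [0,-0.0012,-0.0005,0,-1]
    - [0,-0.0012,-0.0005,0,-1]
    - [0,0,0,0,-1]
    - [0,0,0,0,-1]

```text
time: 12.98
eef_pos: [0.506, 0.1472, 0.0456]
orientation: [-1.215, 1.192, -1.195]
ft_force: [6.2, 1.4, -1.8]
gripper_width: 0.398
```

Run:
```python
from h import *
save("side","s4"); crop("s4",140,150,290,300,5,"s4c")
for i in range(4):
    s=ctrl.state();print(s['eef_pos'],s['ft_force'],s['ft_torque']);ctrl.grab_frame("top") if i<3 else 0
```

```text
[0.50594512 0.1472579  0.04560518] [ 6.51713445  2.00980836 -2.70449776] [ 0.317871   -1.14722842 -0.11712549]
[0.50593521 0.14725126 0.04558561] [ 6.45323047  2.73229218 -1.96754992] [ 0.3058347  -1.19221662 -0.14504261]
[0.50591714 0.14724813 0.04556432] [ 5.20811578  1.31580547 -1.56135887] [ 0.35897989 -1.17175381 -0.13663834]
[0.50594335 0.14723986 0.04559235] [ 6.47291255  2.28594681 -2.13079391] [ 0.31368743 -1.13035292 -0.12511894]
```

View pics/s4c.png

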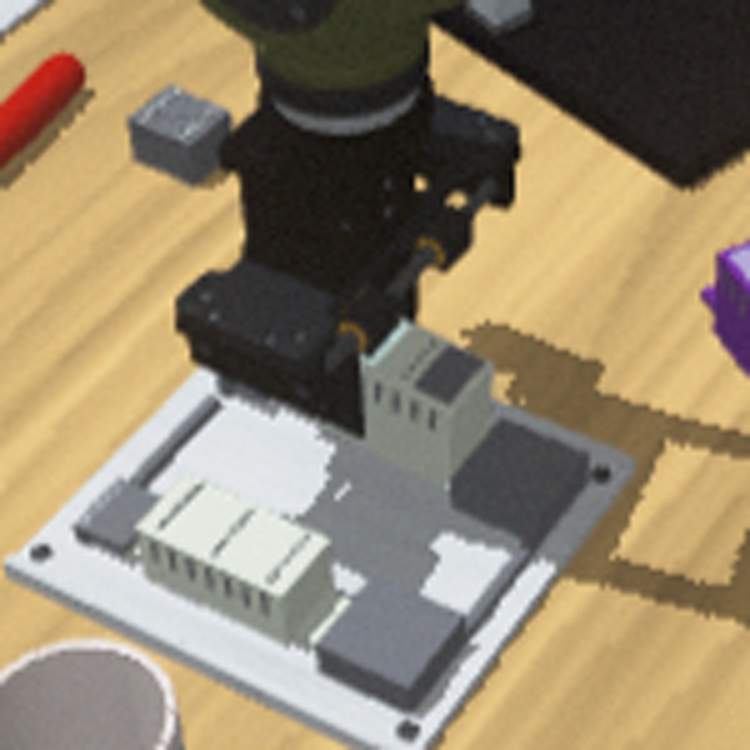

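```bash
cat >> h.py <<'E'
def onface(n,u,v,p0,yaw=.021):
    o,d=ray(n,u,v); nn=np.array([-np.sin(yaw),np.cos(yaw),0]); return o+d*(nn@(np.array(p0)-o))/(nn@d)
E
python3 - <<'E'
from h import *
for nm in ("s2","s3","s4"): crop(nm,205,205,245,250,16,nm+"z")
im=np.hstack([cv2.resize(cv2.imread(f"pics/{n}z.png"),(380,428)) for n in("s3","s4")]); cv2.imwrite("pics/cmp.png",im)
E
```

```text
(no output)
```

View pics/cmp.png

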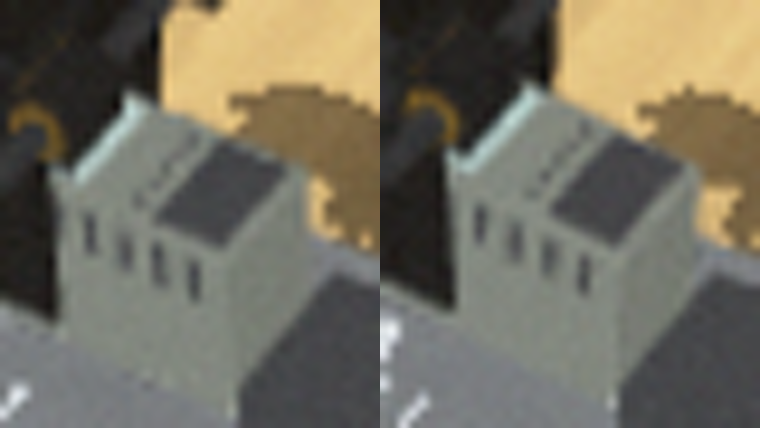

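Run:
```python
from h import *
f=[.5,.1472+.019,.03]
Q=lambda x,y:(x/9.5+205-.45,y/9.5+205-.45)
for nm,pts in (("s3",[(55,175),(229,250),(235,408)]),("s4",[(452-380,155),(617-380,247),(613-380,405)])):
    r=[onface("side",*Q(*p),f) for p in pts]; 
    for a in r: print(nm,a.round(4))
    print("edge tilt top",np.arctan2(r[0][2]-r[1][2],r[0][0]-r[1][0]),"vert",np.arctan2(-(r[1][0]-r[2][0]),r[1][2]-r[2][2]))
```

```text
s3 [0.4997 0.1662 0.0708]
s3 [0.4498 0.1651 0.0703]
s3 [0.4504 0.1652 0.0139]
edge tilt top 0.00978581480124672 vert 0.009607417944473265
s4 [0.4941 0.1661 0.0804]
s4 [0.4475 0.1651 0.0725]
s4 [0.4509 0.1652 0.0147]
edge tilt top 0.16717054716123547 vert 0.0593700841105325
```

The tilt is measured at about 0.06–0.1 rad and the module is pivoting freely. Continuing to about 0.15 rad.

Call:
play_rows:
  increments:
    - [0,-0.0011,-0.0006,0,-1]
    - [0,-0.0011,-0.0006,0,-1]
    - [0,-0.0011,-0.0006,0,-1]
    - [0,0,0,0,-1]
    - [0,0,0,0,-1]

```text
time: 13.8
eef_pos: [0.5038, 0.1472, 0.0487]
orientation: [-1.216, 1.193, -1.195]
ft_force: [4.9, 2.0, -2.8]
gripper_width: 0.401
```

Call:
play_rows:
  increments:
    - [0,-0.0011,-0.0006,0,-1]
    - [0,-0.0011,-0.0006,0,-1]
    - [0,-0.0011,-0.0006,0,-1]
    - [0,0,0,0,-1]
    - [0,0,0,0,-1]

```text
time: 14.42
eef_pos: [0.5016, 0.1471, 0.0517]
orientation: [-1.217, 1.193, -1.194]
ft_force: [4.6, 1.2, -2.1]
gripper_width: 0.401
```

Call:
play_rows:
  increments:
    - [0,-0.0011,-0.0006,0,-1]
    - [0,-0.0011,-0.0006,0,-1]
    - [0,0,0,0,-1]
    - [0,0,0,0,-1]

```text
time: 14.92
eef_pos: [0.5001, 0.147, 0.0537]
orientation: [-1.218, 1.194, -1.194]
ft_force: [4.7, 1.8, -2.8]
gripper_width: 0.399
```

Run:
```python
from h import *
save("side","s5"); crop("s5",205,200,255,250,14,"s5z"); save("top","t5")
for i in range(3):
    s=ctrl.state();print(s['eef_pos'],s['ft_force'],s['ft_torque']);ctrl.grab_frame("top") if i<2 else 0
```

```text
[0.50008107 0.14705115 0.05372036] [ 4.69228839  2.38497334 -1.47690949] [ 0.46423552 -0.96000692 -0.1394008 ]
[0.50005672 0.14702916 0.05370072] [ 4.99687743  2.01892542 -0.95461849] [ 0.4397683  -0.89494172 -0.17994141]
[0.50006089 0.14704162 0.05368276] [ 5.23569264  2.53818482 -1.55092429] [ 0.50559961 -0.87904989 -0.14895444]
```

View pics/s5z.png

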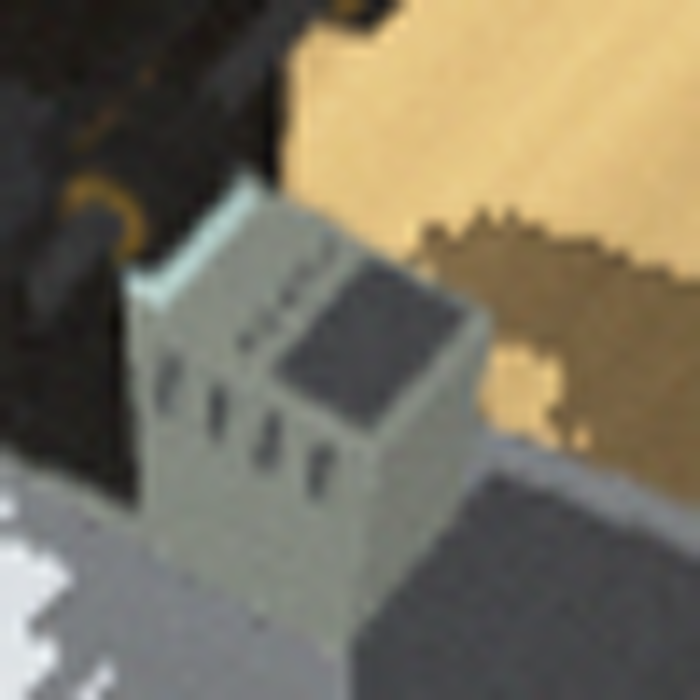

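Run:
```python
from h import *
f=[.5,.1472+.019,.03]
Q=lambda x,y:(x/14+205-.46,y/14+200-.46)
r=[onface("side",*Q(*p),f) for p in [(135,290),(372,440),(345,645)]]
for a in r: print(a.round(4))
print("edge tilt top",np.arctan2(r[0][2]-r[1][2],r[0][0]-r[1][0]),"vert",np.arctan2(-(r[1][0]-r[2][0]),r[1][2]-r[2][2]), np.linalg.norm(r[1]-r[2]))
crop("t5",170,140,225,225,8,"t5z")
```

```text
[0.4881 0.166  0.0853]
[0.4431 0.165  0.0734]
[0.4504 0.1652 0.0205]
edge tilt top 0.2583288280704796 vert 0.13611742580311964 0.053404809591041345
```

View pics/t5z.png

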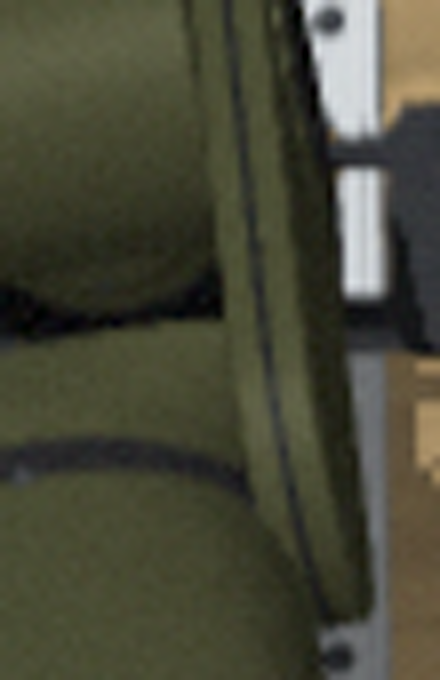

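The module is tilted about 0.15–0.18 rad (top corner shifted back, rear bottom corner unmoved) with 5 N on the buffer and no load on the lip. Gripping harder to hold the tilt, then drawing it off along +x.

Call:
play_rows:
  increments:
    - [0,0,0,0,-1]
    - [0,0,0,0,-1]
    - [0,0,0.001,0,-1]
    - [0,0,0.001,0,-1]
    - [0,-0.0005,0.0015,0,-1]
    - [0,-0.0005,0.0015,0,-1]
    - [0,0,0,0,-1]
  squeeze: 40

```text
time: 16.0
eef_pos: [0.5042, 0.1466, 0.054]
orientation: [-1.22, 1.194, -1.193]
ft_force: [-0.0, -0.1, -3.0]
gripper_width: 0.396
```

Call:
play_rows:
  increments:
    - [0,0,0.003,0,-1]
    - [0,0,0.003,0,-1]
    - [0,0,0.003,0,-1]
    - [0,0,0,0,-1]

```text
time: 16.5
eef_pos: [0.514, 0.147, 0.0544]
orientation: [-1.219, 1.194, -1.194]
ft_force: [0.8, -0.0, -2.6]
gripper_width: 0.396
```

Run:
```python
from h import *
save("side","s6"); crop("s6",140,150,290,300,5,"s6c")
for i in range(2):
    s=ctrl.state();print(s['eef_pos'],s['ft_force'],s['ft_torque']);ctrl.grab_frame("top") if i<1 else 0
```

```text
[0.51384502 0.14699437 0.05436089] [-0.22739342  0.98278055 -3.809184  ] [0.08049368 0.02260982 0.05110872]
[0.51373303 0.1470117  0.05431778] [-0.16035377  0.23559165 -2.44827198] [ 0.03669913 -0.0335755   0.07331505]
```

View pics/s6c.png

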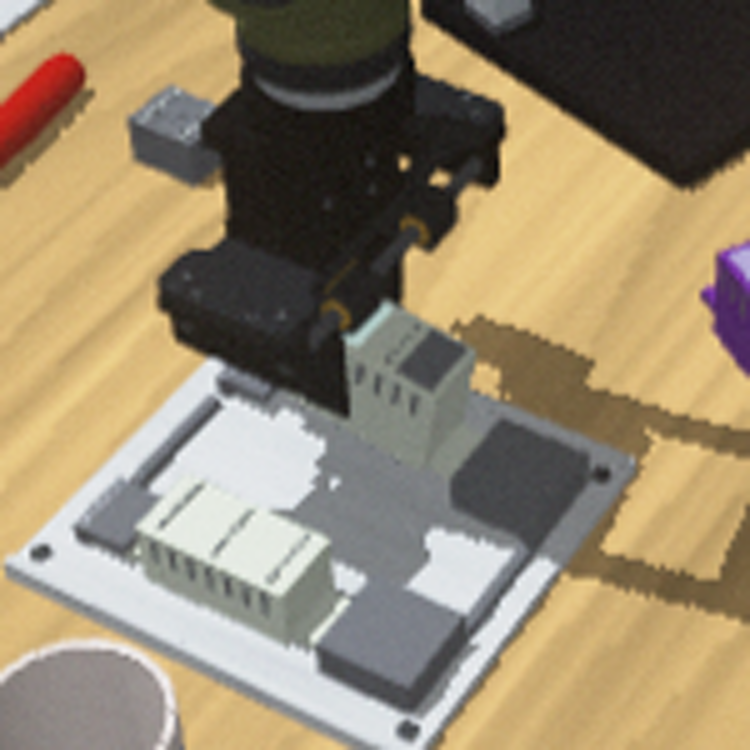

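The module is still tilted and moving forward freely: force is weight only, and the tongue shows at crop (455,445). Continuing.

Call:
play_rows:
  increments:
    - [0,0,0.004,0,-1]
    - [0,0,0.004,0,-1]
    - [0,0,0.004,0,-1]
    - [0,0,0,0,-1]

```text
time: 17.1
eef_pos: [0.5261, 0.1473, 0.0545]
orientation: [-1.219, 1.194, -1.194]
ft_force: [1.0, 0.6, -3.4]
gripper_width: 0.397
```

Call:
play_rows:
  increments:
    - [0,0,0.004,0,-1]
    - [0,0,0.004,0,-1]
    - [0,0,0.004,0,-1]
    - [0,0,0.002,0,-1]
    - [0,0,0,0,-1]

```text
time: 17.73
eef_pos: [0.5399, 0.1476, 0.0544]
orientation: [-1.219, 1.194, -1.194]
ft_force: [0.4, 0.1, -3.2]
gripper_width: 0.401
```

Run:
```python
from h import *
save("side","s7"); crop("s7",140,150,290,300,5,"s7c")
s=ctrl.state();print(s['eef_pos'],s['ft_force'],s['ft_torque'])
```

```text
[0.53971441 0.14754847 0.0543083 ] [-0.33154401  0.34471515 -2.873598  ] [ 9.11753688e-05 -1.13858353e-02  2.19935884e-02]
```

View pics/s7c.png

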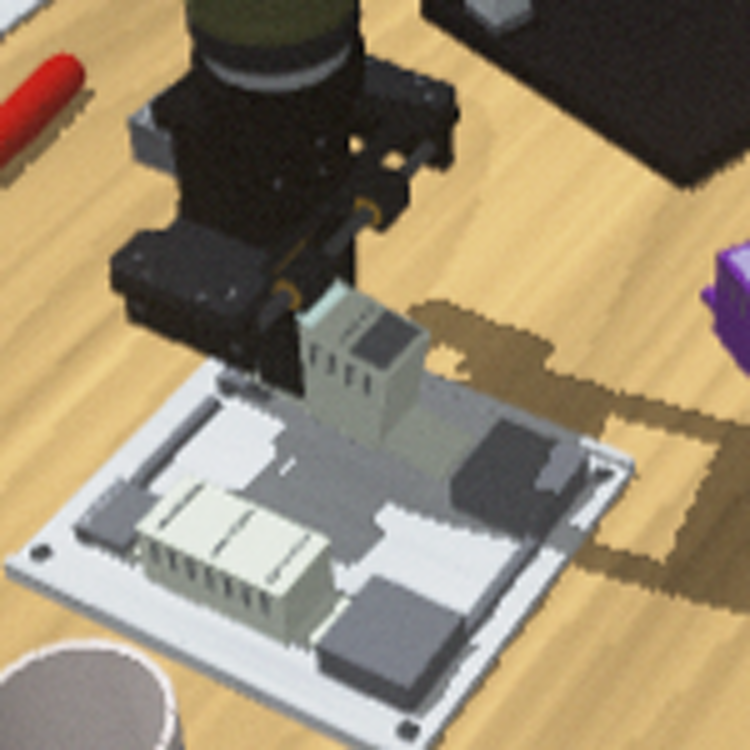

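Call:
play_rows:
  increments:
    - [0,0,0.004,0,-1]
    - [0,0,0.004,0,-1]
    - [0,0,0.004,0,-1]
    - [0,-0.001,0,0,-1]
    - [0,-0.002,0,0,-1]
    - [0,-0.002,0,0,-1]
    - [0,0,0,0,-1]

```text
time: 18.65
eef_pos: [0.5519, 0.1479, 0.0597]
orientation: [-1.219, 1.193, -1.194]
ft_force: [0.0, -0.8, -2.8]
gripper_width: 0.396
```

Call:
play_rows:
  increments:
    - [0,-0.003,0,0,-1]
    - [0,-0.004,0,0,-1]
    - [0,-0.006,0,0,-1]
    - [0,0,0,0,-1]

```text
time: 19.15
eef_pos: [0.5524, 0.1479, 0.0734]
orientation: [-1.218, 1.193, -1.194]
ft_force: [-0.5, -0.4, -2.0]
gripper_width: 0.399
```

Run:
```python
from h import *
save("side","s8"); crop("s8",140,150,290,300,5,"s8c")
s=ctrl.state();print(s['eef_pos'],s['ft_force'],s['ft_torque'])
T=lambda x,y:(x/1.5-.17,y/1.5-.17)
for p in [(480,164),(582,188),(553,316),(447,289)]: print("tray",onz("top",*T(*p),.018).round(4))
print("relay top",onz("top",*T(494,184),.038))
```

```text
[0.5520794  0.14787571 0.07293393] [-0.14419411  0.12153813 -2.79049178] [0.03086448 0.01212679 0.00109815]
tray [ 0.6736 -0.1559  0.018 ]
tray [ 0.6305 -0.3244  0.018 ]
tray [ 0.4174 -0.2677  0.018 ]
tray [ 0.4629 -0.0967  0.018 ]
relay top [ 0.63323067 -0.17542753  0.038     ]
```

View pics/s8c.png

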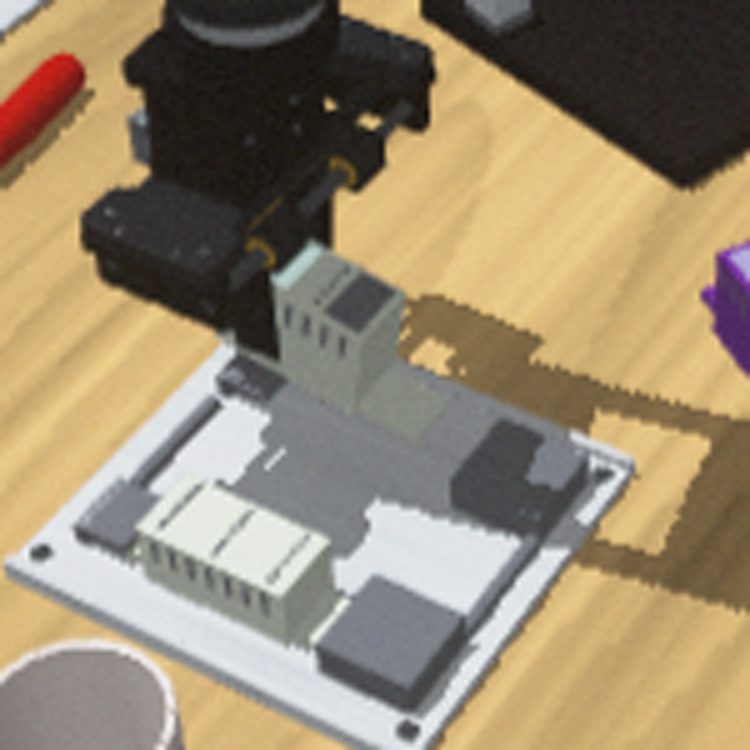

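The tongue is out in the open at crop (420,410) and the carrier and low module are undisturbed. The tray centre is (0.546, −0.211), yaw −15.3°, with the relay in its +x+y corner. Lifting, turning and carrying over.

Call:
play_rows:
  increments:
    - [0,-0.02,0,0,-1]
    - [0,-0.025,0,0,-1]
    - [0,-0.025,0,0,-1]
    - [0,-0.017,0,0,-1]
    - [0,0,0,5.5,-1]
    - [0,0,0,5.5,-1]
    - [0,0,0,5.5,-1]
    - [0.015,0,0.003,0,-1]
    - [0.0325,0,0.008,0,-1]
    - [0.0325,0,0.008,0,-1]
    - [0.0325,0,0.008,0,-1]
    - [0.0325,0,0.008,0,-1]
    - [0.0325,0,0.008,0,-1]
    - [0.0325,0,0.008,0,-1]
    - [0.0325,0,0.008,0,-1]
    - [0.0325,0,0.008,0,-1]
    - [0.0325,0,0.008,0,-1]
    - [0.0325,0,0.008,0,-1]
    - [0.03,0,0.006,0,-1]
    - [0,0,0,0,-1]

```text
time: 21.7
eef_pos: [0.5392, -0.2351, 0.1596]
orientation: [-1.07, 1.404, -1.405]
ft_force: [0.0, 0.3, -2.9]
gripper_width: 0.394
```

Run:
```python
from h import *
save("side","s9"); save("top","t9")
s=ctrl.state();R=cv2.Rodrigues(s['orientation'])[0];p=s['eef_pos'];print(p,s['ft_force'],s['joints'])
print(R.T@(np.array([.5403,-.2324,.06])-p), np.degrees(np.arctan2(R[1,0],R[0,0])))
crop("s9",200,60,340,200,5,"s9c")
```

```text
[ 0.53938914 -0.2329999   0.15935848] [-0.39170503 -0.12970589 -2.88165531] [-4.99217907e-01  4.37276398e-02  1.86035583e+00  2.41022495e-04
  1.23809244e+00  1.33866506e+00]
[-0.00078373  0.09935838  0.00077137] -105.30745634675476
```

View pics/s9c.png

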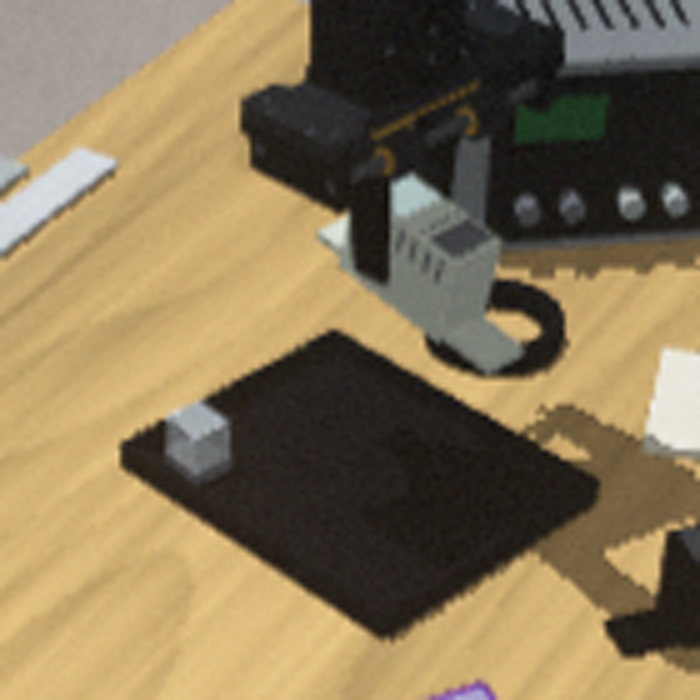

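View pics/t9.png

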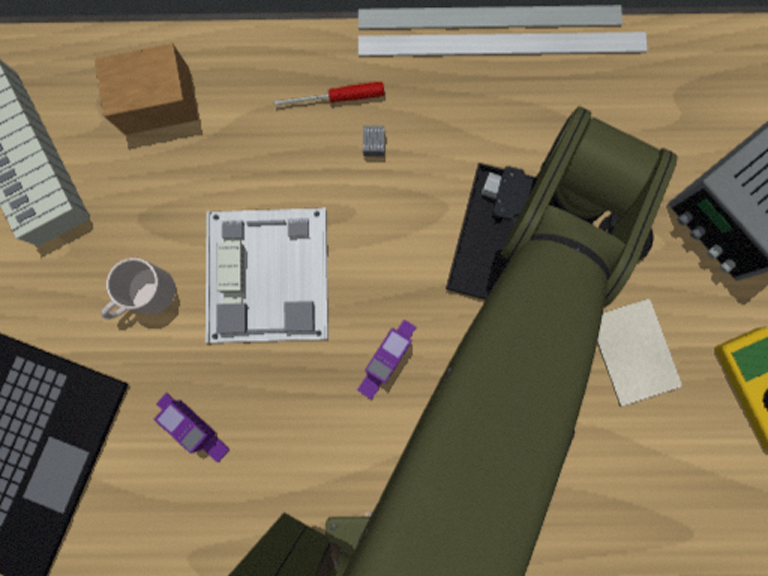

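The module hangs toe-up over the tray (tongue at side crop (500,350), relay clear at (198,440)), and the bay is empty with the low module in place. Descending until the tongue touches.

Call:
play_rows:
  increments:
    - [0,0.02,0,0,-1]
    - [0,0.03,0,0,-1]
    - [0,0.025,0,0,-1]
    - [0,0.015,0,0,-1]
    - [0,0.007,0,0,-1]
    - [0,0,0,0,-1]
    - [0,0,0,0,-1]

```text
time: 22.68
eef_pos: [0.5408, -0.2329, 0.0635]
orientation: [-1.07, 1.401, -1.404]
ft_force: [0.4, -0.2, -2.3]
gripper_width: 0.397
```

Call:
play_rows:
  increments:
    - [0,0.0015,0,0,-1]
    - [0,0.0015,0,0,-1]
    - [0,0.0015,0,0,-1]
    - [0,0,0,0,-1]
    - [0,0,0,0,-1]

```text
time: 23.3
eef_pos: [0.5399, -0.2326, 0.0578]
orientation: [-1.071, 1.403, -1.403]
ft_force: [0.7, 0.5, -2.8]
gripper_width: 0.394
```

Call:
play_rows:
  increments:
    - [0,0.0015,0,0,-1]
    - [0,0.0015,0,0,-1]
    - [0,0,0,0,-1]
    - [0,0,0,0,-1]

```text
time: 23.8
eef_pos: [0.54, -0.2325, 0.0548]
orientation: [-1.071, 1.403, -1.403]
ft_force: [-0.3, 0.9, -3.1]
gripper_width: 0.399
```

Call:
play_rows:
  increments:
    - [0,0.001,0,0,-1]
    - [0,0.001,0,0,-1]
    - [0,0,0,0,-1]
    - [0,0,0,0,-1]

```text
time: 24.3
eef_pos: [0.54, -0.2326, 0.0529]
orientation: [-1.071, 1.403, -1.403]
ft_force: [-0.7, 0.1, -2.7]
gripper_width: 0.399
```

Call:
play_rows:
  increments:
    - [0,0.001,0,0,-1]
    - [0,0.001,0,0,-1]
    - [0,0,0,0,-1]
    - [0,0,0,0,-1]

```text
time: 24.8
eef_pos: [0.5399, -0.2326, 0.0509]
orientation: [-1.071, 1.403, -1.403]
ft_force: [-0.4, 0.2, -3.8]
gripper_width: 0.398
```

Call:
play_rows:
  increments:
    - [0,0.001,0,0,-1]
    - [0,0,0,0,-1]
    - [0,0,0,0,-1]

```text
time: 25.18
eef_pos: [0.54, -0.2325, 0.0498]
orientation: [-1.071, 1.403, -1.403]
ft_force: [0.2, 0.0, -2.6]
gripper_width: 0.397
```

Call:
play_rows:
  increments:
    - [0,0.001,0,0,-1]
    - [0,0,0,0,-1]
    - [0,0,0,0,-1]

```text
time: 25.55
eef_pos: [0.5399, -0.2325, 0.0488]
orientation: [-1.071, 1.403, -1.403]
ft_force: [0.1, 0.4, -2.8]
gripper_width: 0.401
```

Call:
play_rows:
  increments:
    - [0,0.001,0,0,-1]
    - [0,0,0,0,-1]
    - [0,0,0,0,-1]

```text
time: 25.92
eef_pos: [0.5401, -0.2326, 0.0483]
orientation: [-1.071, 1.403, -1.403]
ft_force: [-0.4, -0.7, 0.8]
gripper_width: 0.397
```

Call:
play_rows:
  increments:
    - [0,0.001,0,0,-1]
    - [0,0,0,0,-1]
    - [0,0,0,0,-1]

```text
time: 26.3
eef_pos: [0.5405, -0.2327, 0.0479]
orientation: [-1.07, 1.402, -1.404]
ft_force: [-1.0, 0.9, 6.0]
gripper_width: 0.394
```

Tongue touched down at TCP z≈0.0485. Easing the grip so the module can pivot, then lowering the toe along the arc.

Call:
play_rows:
  increments:
    - [0,0,0,0,-1]
    - [0,0,0,0,-1]
    - [0,0,0,0,-1]
    - [0,0.0005,0.0004,0,-1]
    - [0,0.001,0.0006,0,-1]
    - [0,0,0,0,-1]
  squeeze: 8

```text
time: 27.05
eef_pos: [0.5408, -0.2328, 0.0451]
orientation: [-1.071, 1.403, -1.403]
ft_force: [1.1, -0.6, -1.0]
gripper_width: 0.4
```

Call:
play_rows:
  increments:
    - [0,0.001,0.0005,0,-1]
    - [0,0.001,0.0005,0,-1]
    - [0,0.001,0.0005,0,-1]
    - [0,0,0,0,-1]

```text
time: 27.55
eef_pos: [0.5422, -0.2331, 0.0421]
orientation: [-1.071, 1.404, -1.403]
ft_force: [0.1, 0.3, -1.0]
gripper_width: 0.395
```

Call:
play_rows:
  increments:
    - [0,0.001,0.0005,0,-1]
    - [0,0.001,0.0005,0,-1]
    - [0,0.001,0.0005,0,-1]
    - [0,0,0,0,-1]

```text
time: 28.05
eef_pos: [0.5437, -0.2335, 0.0391]
orientation: [-1.071, 1.403, -1.403]
ft_force: [0.9, -0.3, -1.7]
gripper_width: 0.401
```

Run:
```python
from h import *
save("side","s10"); crop("s10",200,60,340,200,5,"s10c")
s=ctrl.state();print(s['eef_pos'],s['ft_force'],s['ft_torque'])
```

```text
[ 0.54369125 -0.23353605  0.03909631] [ 0.44702415  0.57195574 -2.00984271] [-0.00512451 -0.07945757  0.05602306]
```

View pics/s10c.png

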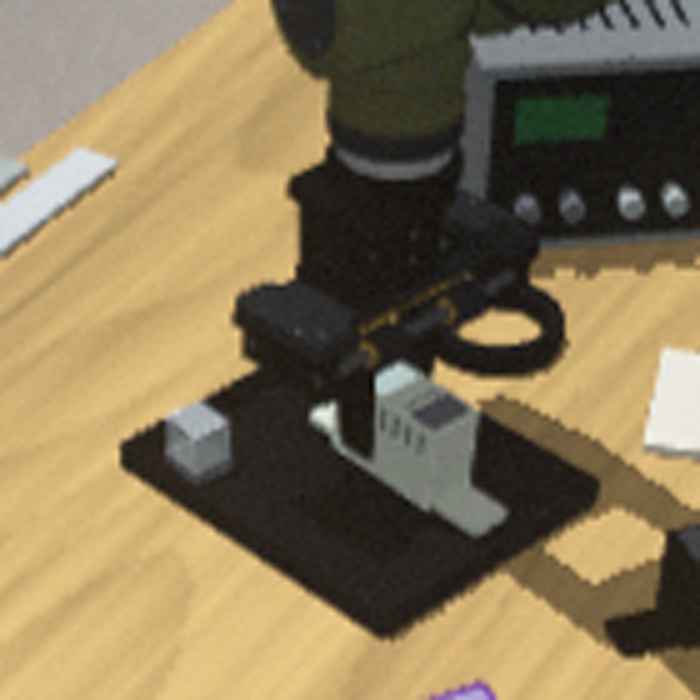

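The module lies inside the tray, toe still slightly raised at crop (325,420), well clear of the relay and walls. Continuing down.

Call:
play_rows:
  increments:
    - [0,0.001,0.0004,0,-1]
    - [0,0.001,0.0004,0,-1]
    - [0,0,0,0,-1]
    - [0,0,0,0,-1]

```text
time: 28.6
eef_pos: [0.5446, -0.2338, 0.0373]
orientation: [-1.071, 1.403, -1.403]
ft_force: [0.7, -0.1, -1.0]
gripper_width: 0.4
```

Call:
play_rows:
  increments:
    - [0,0.001,0.0004,0,-1]
    - [0,0,0,0,-1]
    - [0,0,0,0,-1]

```text
time: 28.98
eef_pos: [0.545, -0.2339, 0.0363]
orientation: [-1.071, 1.403, -1.403]
ft_force: [1.0, -0.9, -1.8]
gripper_width: 0.398
```

Call:
play_rows:
  increments:
    - [0,0.001,0.0004,0,-1]
    - [0,0,0,0,-1]
    - [0,0,0,0,-1]

```text
time: 29.35
eef_pos: [0.5455, -0.234, 0.0354]
orientation: [-1.071, 1.403, -1.403]
ft_force: [0.9, 0.3, -0.9]
gripper_width: 0.399
```

Call:
play_rows:
  increments:
    - [0,0.0007,0.0003,0,-1]
    - [0,0,0,0,-1]
    - [0,0,0,0,-1]

```text
time: 29.72
eef_pos: [0.5457, -0.2341, 0.0347]
orientation: [-1.071, 1.403, -1.403]
ft_force: [0.5, 0.7, -0.8]
gripper_width: 0.402
```

Call:
play_rows:
  increments:
    - [0,0.0007,0.0003,0,-1]
    - [0,0,0,0,-1]
    - [0,0,0,0,-1]

```text
time: 30.1
eef_pos: [0.546, -0.2342, 0.0339]
orientation: [-1.071, 1.403, -1.403]
ft_force: [1.3, -0.3, 0.0]
gripper_width: 0.399
```

Call:
play_rows:
  increments:
    - [0,0.0007,0.0003,0,-1]
    - [0,0,0,0,-1]
    - [0,0,0,0,-1]

```text
time: 30.48
eef_pos: [0.5463, -0.2343, 0.0332]
orientation: [-1.071, 1.403, -1.403]
ft_force: [1.0, -0.8, -1.6]
gripper_width: 0.4
```

Run:
```python
from h import *
save("side","s11"); crop("s11",240,110,320,180,9,"s11c")
s=ctrl.state();print(s['eef_pos'],s['ft_force'],s['ft_torque'])
```

```text
[ 0.54625119 -0.23429732  0.0332367 ] [ 1.00732582 -0.16095458 -0.43830291] [ 0.0354567  -0.02326999  0.02528102]
```

View pics/s11c.png

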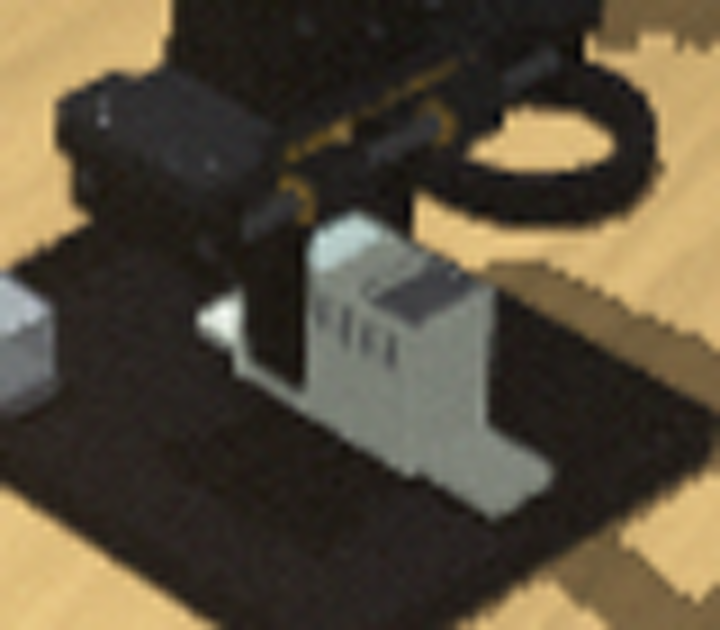

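Run:
```python
from h import *
yaw=-.267; uy=np.array([.264,.9645,0]); f=np.array([.5463,-.2343,.03])+.019*uy
Q=lambda x,y:(x/9+240-.45,y/9+110-.45)
r=[onface("side",*Q(*p),f,yaw) for p in [(238,372),(410,474),(415,325),(312,275)]]
for a in r: print(a.round(4))
h=lambda a,b:np.arctan2(a[2]-b[2],np.hypot(*(a-b)[:2]))
print(h(r[0],r[1]),h(r[3],r[2]),np.linalg.norm(r[0]-r[1]))
```

```text
[ 0.573  -0.2219  0.0052]
[ 0.497  -0.2011  0.0063]
[ 0.4984 -0.2015  0.0645]
[ 0.5419 -0.2134  0.0607]
-0.014105534554496282 -0.08371045941347334 0.0788189140442865
```

The base edge measures flat (−0.01 rad) at z≈0.005, i.e. on the tray floor, and most of the weight is off the wrist. Releasing.

Call:
play_rows:
  increments:
    - [0,0.0004,0.0001,0,-1]
    - [0,0,0,0,-1]
    - [0,0,0,0,-0.1]
    - [0,0,0,0,0.1]
    - [0,0,0,0,0.3]
    - [0,0,0,0,0.3]
    - [0,0,0,0,0.3]
    - [0,-0.005,0,0,0.3]
    - [0,-0.015,0,0,0.3]
    - [0,-0.025,0,0,0.3]
    - [0,-0.035,0,0,0.3]
    - [0,-0.035,0,0,0.3]
    - [0,-0.035,0,0,0.3]
    - [0,0,0,0,0.3]
  squeeze: 3

```text
time: 32.28
eef_pos: [0.5486, -0.2355, 0.1883]
orientation: [-1.067, 1.395, -1.409]
ft_force: [1.1, 0.3, -0.4]
gripper_width: 0.655
```

Run:
```python
from h import *
save("side","s12"); crop("s12",200,100,340,200,5.5,"s12c")
s=ctrl.state();print(s['eef_pos'],s['ft_force'],s['gripper_width'])
```

```text
[ 0.54733125 -0.23482637  0.18549672] [-0.34613676 -0.60972544  0.49216065] 0.6503755597955768
```

View pics/s12c.png

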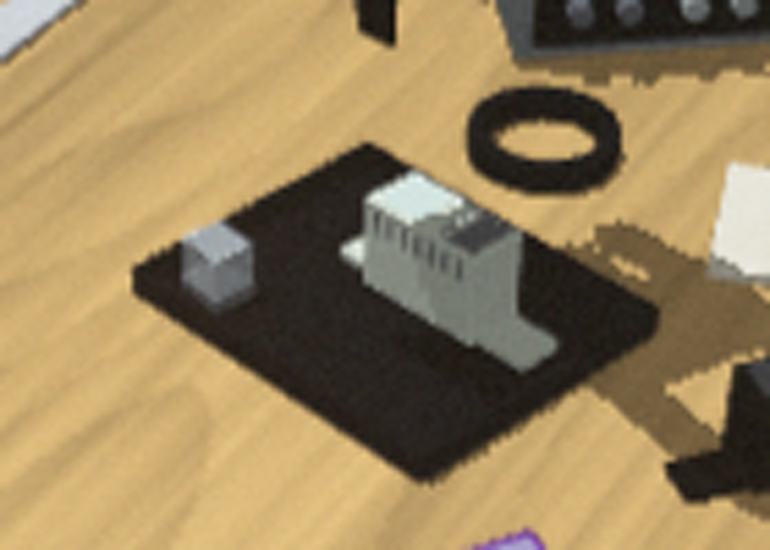

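The module lies base down in the tray at crop (450,275), relay untouched at (217,265), gripper clear. One last check of the carrier with both cameras, then hand-in.

Run:
```python
from h import *
a=save("side","s13"); b=cv2.imread("pics/side0_raw.png")[:,:,::-1]
d=np.abs(a.astype(int)-b).max(2)
for n,(x0,y0,x1,y1) in {"low":(155,240,212,285),"relay":(230,135,248,158),"overh":(225,230,262,258),"mug":(130,275,182,340),"terminals":(163,165,190,187)}.items(): print(n,np.median(d[y0:y1,x0:x1]),(d[y0:y1,x0:x1]>40).mean())
s=ctrl.state();print(s['time'],s['dq'].round(3))
ctrl.hand_in()
```

```text
low 5.0 0.001949317738791423
relay 4.0 0.0
overh 5.0 0.13996138996138996
mug 4.0 0.0
terminals 4.0 0.0
32.375 [ 0.     0.025  0.035  0.001 -0.001  0.002]
the job is handed in; nothing more can be done
```

View pics/s13.png

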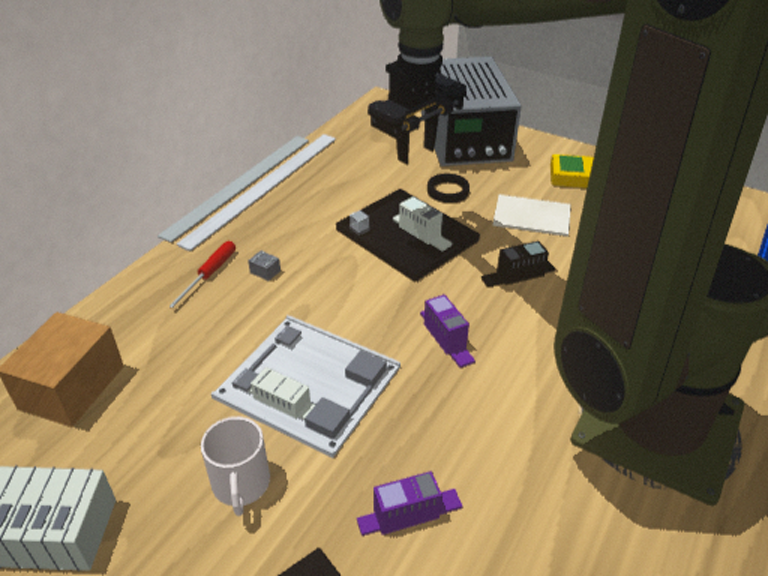

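The tall module is out of its carrier and lying base down in the tray, and the job was handed in at about 32 s. I gripped it lightly, raised it 1 mm and pressed it back about 13 mm to the buffer. There I tilted the toe up to about 0.15–0.18 rad, drew it off over the lip and set it down tongue first.

- **Forces:** the highest reading during the press and tilt was 7.6 N, under the 12 N limit. Drawing it off showed only the module's weight. The reading reached about 6 N when the tongue touched down in the tray.
- **Last checks:** the base edge measured flat to about 0.01 rad at floor height just before release. In the final picture the module lies inside the tray, with the gripper well clear. The low module, relay, mug and terminals look unchanged from the first picture. The overhang patch differed in 14 % of its pixels; I put that down to the module having left that view, but did not check further.
- **What disagreed:**
  - During the tilt the pads slid about 5 mm along the module.
  - Two image estimates of the tilt differed, 0.14 against 0.26 rad. The motion and the free draw-off agreed with about 0.17.
  - By then the load on the buffer had eased to about 5 N, below the 6 N at which the toe is just clear. The load was 6–7 N through the first half of the tilt, and no load on the lip was ever felt.

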